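# Rack the gauge plate and dial in its code

## Robot

A 6-joint arm with a two-finger parallel gripper is mounted at the origin on a cart in front of the work surface, level with it; the furniture and walls round the work are solid. World frame = base frame: x ahead of the robot, y to its left, z up, the work surface at z = 0. Lengths are in m, angles in rad, forces in N, time in s.
With the tool pointing down it reaches from about 0.225 to 0.875 m from the base axis. Payload 3.4 kg.
Tool frame: the origin (TCP) lies at the very end of the fingers, on their centre line; the grasp point (between the pads) lies 19 mm behind it (manip.pinch_z is the distance from the TCP to the grasp point, in m); z points along the fingers, y is the line along which they close (so a half turn about z gives the same grasp; the last joint's range is limited). The gripper opens to 85 mm and grips with 20 to 120 N. Pads are 22 mm wide; open, the fingers measure 114 mm over their backs; the gripper's body (76 mm by 85 mm) begins 54 mm behind the grasp point. The pads swing forward as they close: fully open they stand 13 mm farther back than shut.
Start: joints at [-1.373, 0.276, 1.505, -0, 1.361, -0.121], TCP at [0.18, -0.546, 0.231] pointing down, gripper open.
Joint ranges: [-2.89, 2.89], [-0.75, 2.08], [0.22, 2.7], [-1.18, 4.32], [0.11, 2.71], [-2.7, 2.7]. Speed limits (rad/s): [2.57, 2.57, 3.14, 3.14, 3.14, 3.14].

## Interface

Orientations are given as a unit quaternion [w, x, y, z].
In Python, from rig import manip gives the robot as it stands. The module is installed in compiled form; this text tells all that it offers.
- The arm moves only by the shell command python3 -m jog 'ROWS' [FORCE]. ROWS is JSON, a list of rows, each an object of numbers: "dx", "dy", "dz": the shift along the tool's x, y, z each as a share of 25 cm, from -1 to 1; "ax", "ay", "az": the turn, a rotation vector about the tool's x, y, z each as a share of 90 degrees, from -1 to 1; "grip": the opening, from -1 (shut) to 1 (fully open), so that 0 is half open. A call has 1 to 5 rows; each row is the pose to reach, as a shift and turn from the pose commanded when the call began, along the tool's axes at that moment; what a row does not reach only later rows make up. A row lasts 1/12 s, in which the tool goes at most 41.7 mm and 7.16 degrees, less where a joint would pass 70% of its speed; a pose out of reach is approached as far as the arm can. A call with a number of a shift or a turn outside -1 to 1 is refused whole. A call with a gripper value outside its range is refused whole. The fingers move at their own pace and stop on an object; FORCE is the grip in N (left out, the last holds). Time passes only in rows, so rows that repeat a pose let the fingers close. It gives the time, the measured TCP pose, the force, the opening and the grip force at its end, in the units of the state.
- manip.get_state(): the state, without advancing time (a new reading comes with each control period).
- manip.get_image(name): name is "scene" or "top"; returns a dict with "img" (420x560x3 uint8, red, green, blue), "mtx" (3x3 intrinsics, pixels), "world_to_cam" (4x4, takes a point from world to camera coordinates). Camera axes: x right, y down, z forward; pixel columns grow to the right and rows downward; lengths in m; the calibration is good to about 2 mm. A picture is of the moment at which its call begins. There is no depth.
- manip.sign_off(): hands the job in; it is judged then, once.
The state is a dict: "clock": time; "qpos": joint angles; "qd": joint speeds; "effort": joint torques, N m; "position": TCP position; "ee_rot": TCP orientation; "contact_force": force on the tool from outside, world axes, zero at the start; "moment": the same for the moment, N m; "width": finger opening in m; "gripper_force": force on a finger pad.
Only numpy, scipy, OpenCV 4.12 (cv2) and the standard library are available. Lean on these libraries where they do the work, as an engineer would, in place of code of your own. Each camera call takes 0.05 s, during which the arm holds its last target. There are 200 camera calls.

## Task

Take the gauge plate off its parking stand and slide it upright, fully down, into the one slot of the aluminium rack that fits its thickness, and dial the plate's code 5-2 into the preset counter: the left thumbwheel with its 5-dot face level on top, the right one with its 2-dot face level on top. Let go of everything, and do not knock over the beaker or the flask.

Things in the scene. Friction and masses are not known exactly. Their poses are not given: they have to be found in the camera images.
- plate_centre (a point): Centre of the loose steel gauge plate, standing upright on edge: 50 mm wide (its x), 12 mm thick (its y), 70 mm high (its z), 0.15 kg; the point lies half-way up, 35 mm above its lower edge. At the start it stands in the parking stand. It may go into the rack either way round.
- stand: Low grey plastic parking stand fixed at the right of the bench, 64 x 50 mm; origin at the centre of its underside. A groove 20 mm wide runs along its x; groove floor 6 mm and rib tops 14 mm above the bench, so the upper 62 mm of the plate are free.
- rack: Aluminium rack fixed to the bench; origin at the centre of its underside, x along the slots, y across them (left at yaw 0). Base 70 x 92 mm; four fins 8 mm thick, 60 mm long, tops 42 mm and slot floors 10 mm above the bench; slots open at top and ends. From left to right they are 22, 15 and 9 mm wide, at y = +20, -6.5, -26.5 mm. The plate belongs in the 15 mm one, centred in x.
- slot_mid (a point): Centre of the mouth of the rack's middle, 15 mm slot, at the height of the fin tops (32 mm above the slot floor); axes as the rack's. With the plate fully down, the plate's centre is 3 mm above this point.
- counter: Preset counter, a grey plastic case 130 (x) x 180 (y) x 58 mm high fixed to the bench; origin at the centre of its underside, front (-x) towards the robot at yaw 0. Two black thumbwheels stand out of its top, side by side, axles level along the case's y, 68 mm above the bench and 10 mm above the case's top.
- left_axle (a point): Centre of the left thumbwheel, on its axle; axes as the counter's. Eight-sided drum 20 mm wide along the axle (flat flanks that can be pinched, 44 mm gap to the other wheel), 72 mm across flats, a 5.6 mm rib along each corner out to 41 mm from the axle. Its faces carry 0 to 7 raised white dots; the face on top is the setting.
- right_axle (a point): Centre of the right thumbwheel, on its axle, 64 mm to the right of the left one; axes as the counter's. Same wheel as the left one.
- wheel_left (a joint): Angle of the left wheel, rad: the face with k dots is level on top at k x 0.785 (5 dots: 3.927). Grows as the wheel's top rolls away from the robot (positive turn about the counter's y). End stops at 0 and 5.498; no clicks: friction (0.08 N m) holds it where it is left. Starts between 2.0 and 3.4.
- wheel_right (a joint): Angle of the right wheel, in the same way (2 dots on top: 1.571). Starts between 2.2 and 3.6, so it must roll towards the robot.
- glass_beaker: Loose glass beaker, 58 mm wide, 68 mm high, behind the counter and rack; origin at the centre of its underside. Bystander.
- glass_flask: Loose glass flask with a long neck, 63 mm wide, 171 mm high, behind the counter; origin at the centre of its underside. Bystander.
There are look-alikes about, which are no part of the job. Leave any orange or red look-alike of the part that bears plate_centre alone.

How it is judged:
At the end, for the whole second after the job is handed in: The plate stands upright (within 0.15 rad) in the rack's middle slot, on the slot floor (within 4 mm) and centred along the slot within 20 mm; the left wheel shows 5 dots on top (3.927 +- 0.17 rad), the right wheel 2 dots (1.571 +- 0.17 rad); beaker and flask are upright (y of plate_centre in the frame of rack between -0.0125 and -0.0005 m and x of plate_centre in the frame of rack between -0.02 and 0.02 m and z of plate_centre in the frame of rack between 0.041 and 0.049 m and angle between plate_centre's own z axis and vertical below 0.15 rad and value of joint wheel_left between 3.757 and 4.097 rad and value of joint wheel_right between 1.401 and 1.741 rad and angle between each of glass_beaker, glass_flask's own z axis and vertical below 0.3 rad); the robot touches nothing.
It fails at once if the beaker or the flask is knocked over (angle between any of glass_beaker, glass_flask's own z axis and vertical above 0.6 rad).
It also fails if it takes over 72 s, if anything falls off the work surface, if the arm or the gripper's body presses on something with over 40 N, if the wrist force passes 120 N, or if a joint passes its speed limit or range.

## Working session

There is one attempt and no reset: what is moved stays moved. The work goes in short steps, Python scripts to look and compute and a shell command to move; the robot and the scene stay as the last step left them, time stands still between calls to the robot, and variables do not carry over. Pictures are saved under pics/ and viewed, at most 10 in all, crops included, and the job is handed in when it is done.

```bash
mkdir -p pics; cat > h.py <<'E'
import numpy as np, cv2
from rig import manip
def grab(n,f):
    d=manip.get_image(n); cv2.imwrite('pics/'+f+'.png',d['img'][:,:,::-1]); np.savez('pics/'+f+'.npz',**d); return d
def load(f): return np.load('pics/'+f+'.npz')
def ray(d,uv):
    T=d['world_to_cam'];R=T[:3,:3];c=-R.T@T[:3,3]
    v=R.T@np.linalg.inv(d['mtx'])@np.array([uv[0],uv[1],1.]);return c,v/np.linalg.norm(v)
def plane(d,uv,z):
    c,v=ray(d,uv);return c+v*(z-c[2])/v[2]
def tri(d1,p1,d2,p2):
    c1,v1=ray(d1,p1);c2,v2=ray(d2,p2)
    s=np.linalg.lstsq(np.c_[v1,-v2],c2-c1,rcond=None)[0]
    a=c1+s[0]*v1;b=c2+s[1]*v2;return (a+b)/2,np.linalg.norm(a-b)
E
python3 - <<'E'
from h import *
np.set_printoptions(precision=3,suppress=True)
for n in('scene','top'):
    d=grab(n,n+'0');print(d['mtx'],d['world_to_cam'])
s=manip.get_state();print(s['position'],s['ee_rot'],s['clock'])
a=cv2.imread('pics/scene0.png');b=cv2.imread('pics/top0.png')
E
```

```text
[[427.333   0.    276.836]
 [  0.    427.333 207.656]
 [  0.      0.      1.   ]] [[ 0.822 -0.57  -0.008 -0.525]
 [-0.42  -0.597 -0.684  0.251]
 [ 0.385  0.565 -0.73   0.859]
 [ 0.     0.     0.     1.   ]]
[[479.132   0.    275.524]
 [  0.    479.132 205.814]
 [  0.      0.      1.   ]] [[-0.014 -1.    -0.01  -0.049]
 [-0.99   0.016 -0.14   0.579]
 [ 0.14   0.008 -0.99   1.213]
 [ 0.     0.     0.     1.   ]]
[ 0.18  -0.546  0.231] [-0.001  0.987  0.159 -0.   ] 0.1
```

View pics/scene0.png

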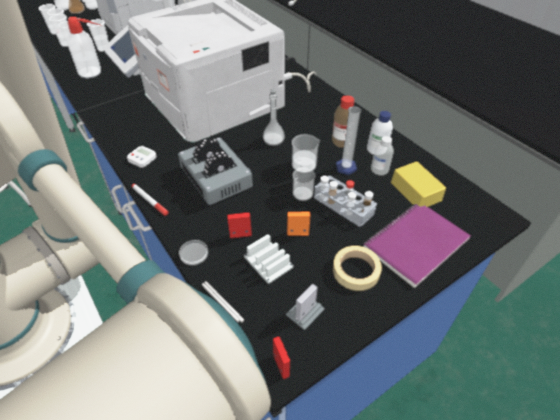

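View pics/top0.png

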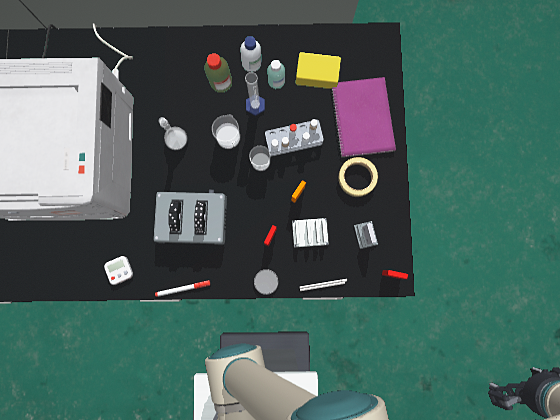

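The grey plate stands in its stand at scene (306,303) and top (366,234). The rack is at (268,257) and (310,233), the counter at (213,168) and (190,218). Look-alikes: red at scene (239,225), orange at (298,222) and red at (282,357), none of them in a stand. The steel-grey one in the grey stand fits the description, so I'll confirm it in an enlarged crop.

```bash
python3 - <<'E'
from h import *
a=cv2.imread('pics/scene0.png');b=cv2.imread('pics/top0.png')
def c(i,x,y,w,h): return cv2.resize(i[y:y+h,x:x+w],(400,300),interpolation=cv2.INTER_CUBIC)
m=np.vstack([np.hstack([c(b,150,187,80,60),c(b,288,203,100,75)]),np.hstack([c(a,175,135,80,60),c(a,235,230,100,75+22)[:,:]])])
cv2.imwrite('pics/crop0.png',m)
E
```

```text
(no output)
```

View pics/crop0.png

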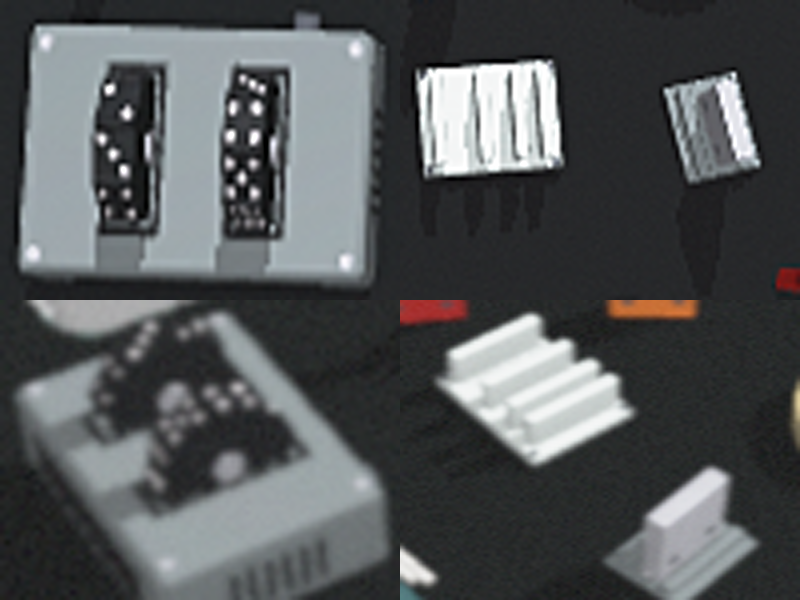

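```bash
python3 - <<'E'
from h import *
a=cv2.imread('pics/scene0.png');b=cv2.imread('pics/top0.png')
def c(i,x,y,w,h,s):
    r=cv2.resize(i[y:y+h,x:x+w],(int(w*s),int(h*s)),interpolation=cv2.INTER_CUBIC)
    return r
A=c(b,288,215,100,37,8)
B=c(a,242,233,56,50,6); C=c(a,284,282,50,50,6)
m=np.zeros((600,800,3),np.uint8); m[:296]=A; m[298:598,:336]=B; m[298:598,400:700]=C
m=(255*(m/255.)**1.5).astype(np.uint8)
cv2.imwrite('pics/crop1.png',m)
print([ -load(f)['world_to_cam'][:3,:3].T@load(f)['world_to_cam'][:3,3] for f in('scene0','top0')])
t=load('top0')
S=[plane(t,p,.058) for p in [(159,195.4),(221.4,196.6),(219,239.4),(156.6,237.8)]]
print(np.round(S,4),np.mean(S,0))
E
```

```text
[array([ 0.20665543, -0.63484692,  0.79478918]), array([ 0.40235249, -0.06793443,  1.28170237])]
[[0.6079 0.2441 0.058 ]
 [0.6022 0.0821 0.058 ]
 [0.4914 0.088  0.058 ]
 [0.4979 0.2481 0.058 ]] [0.5498726  0.16559167 0.058     ]
```

View pics/crop1.png

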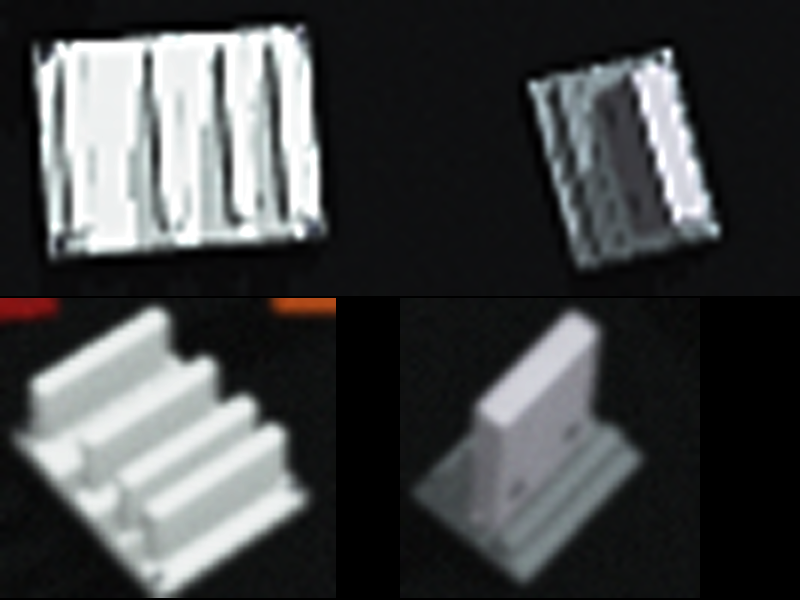

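The crop shows the rack at left, with its base corners in the top view at (40,42), (305,28), (325,238) and (52,256). It also shows the pale steel plate in the grey stand, whose top strip is at (640,72) to (712,215). This is the right plate.

```bash
python3 - <<'E'
from h import *
np.set_printoptions(precision=4,suppress=True)
t=load('top0');s=load('scene0')
T=lambda p:((p[0]+.5)/8-.5+288,(p[1]+.5)/8-.5+215)
B=lambda p:((p[0]+.5)/6-.5+242,(p[1]-298+.5)/6-.5+233)
C=lambda p:((p[0]-400+.5)/6-.5+284,(p[1]-298+.5)/6-.5+282)
print('rack base top-view');q=np.array([plane(t,T(p),.008) for p in[(40,42),(305,28),(325,238),(52,256)]]);print(q,q.mean(0))
print('tri base');
for p,r in [((52,256),(12,437)),((325,238),(155,592)),((305,28),(308,497))]: print(*tri(t,T(p),s,B(r)))
print('fins scene z.042')
for f,g in [((38,383),(158,312)),((88,447),(208,358)),((125,483),(247,399)),((150,513),(275,430))]:
    a,b=plane(s,B(f),.042),plane(s,B(g),.042);print(a,b,(a+b)/2,np.linalg.norm(b-a),np.arctan2(*(b-a)[1::-1]))
print('plate')
P=[];
for p,r in [((640,72),(575,312)),((665,65),(598,328)),((712,215),(497,420)),((680,222),(478,407))]:
    x,e=tri(t,T(p),s,C(r));P.append(x);print(x,e,plane(t,T(p),.076)[:2],plane(s,C(r),.076)[:2])
P=np.array(P);print(P.mean(0)); d=P[0]+P[1]-P[2]-P[3];print(np.arctan2(d[1],d[0]),np.linalg.norm(d)/2)
E
```

```text
rack base top-view
[[ 0.5445 -0.1023  0.008 ]
 [ 0.5478 -0.1909  0.008 ]
 [ 0.4776 -0.1955  0.008 ]
 [ 0.473  -0.1049  0.008 ]] [ 0.5107 -0.1484  0.008 ]
tri base
[ 0.4736 -0.1051  0.0072] 0.0010187449155674637
[ 0.4782 -0.1956  0.0098] 0.001492930524539437
[ 0.5491 -0.1916  0.0064] 0.002469533595684309
fins scene z.042
[ 0.4832 -0.1131  0.042 ] [ 0.5386 -0.1105  0.042 ] [ 0.5109 -0.1118  0.042 ] 0.05546602162963312 0.047663406823318426
[ 0.4825 -0.1484  0.042 ] [ 0.5415 -0.1396  0.042 ] [ 0.512 -0.144  0.042] 0.059667260720222375 0.14719580880873193
[ 0.4847 -0.1694  0.042 ] [ 0.5423 -0.1637  0.042 ] [ 0.5135 -0.1666  0.042 ] 0.057914407594277656 0.09878057603044799
[ 0.4848 -0.1854  0.042 ] [ 0.5424 -0.1812  0.042 ] [ 0.5136 -0.1833  0.042 ] 0.05784176154003583 0.07303505014662336
plate
[ 0.5248 -0.2894  0.0779] 0.0012406473962084119 [ 0.5244 -0.2895] [ 0.5262 -0.2888]
[ 0.5273 -0.2978  0.0766] 0.002014647756996539 [ 0.5265 -0.2974] [ 0.5286 -0.2979]
[ 0.4787 -0.309   0.0819] 0.00012760410625038785 [ 0.479  -0.3102] [ 0.481  -0.3063]
[ 0.4774 -0.2999  0.0783] 0.0012758267442494814 [ 0.477 -0.3  ] [ 0.4789 -0.2991]
[ 0.5021 -0.299   0.0786]
0.2218012401610533 0.04929593275618213
```

```bash
cat >> h.py <<'E'
from scipy.spatial.transform import Rotation as Ro
def delta(p,yaw,pitch=0):
    """shift and turn shares to TCP p, tool down with tool x at yaw"""
    s=manip.get_state();q=s['ee_rot'];R=Ro.from_quat([q[1],q[2],q[3],q[0]])
    d=R.inv().apply(np.array(p)-s['position'])/.25
    Rt=Ro.from_euler('z',yaw)*Ro.from_euler('x',np.pi)*Ro.from_euler('y',pitch)
    a=(R.inv()*Rt).as_rotvec()/(np.pi/2)
    print('clk',round(s['clock'],2),'pos',np.round(s['position'],4),'d',np.round(d,3),'a',np.round(a,3),'F',np.round(s['contact_force'],1),'w',round(s['width'],4),'g',round(s['gripper_force'],1))
E
python3 -c "
from h import *
delta([.502,-.299,.12],.222)"
```

```text
clk 0.1 pos [ 0.1801 -0.5456  0.2305] d [ 1.532 -0.532  0.443] a [-0.001 -0.     0.062] F [-0.2  0.1  0.4] w 0.085 g 0.0
```

```bash
python3 -m jog '[{"dx":0.76,"dy":-0.26,"dz":0.1,"grip":1},{"dx":0.76,"dy":-0.26,"dz":0.1,"grip":1},{"dx":0.76,"dy":-0.26,"dz":0.1,"grip":1},{"dx":0.76,"dy":-0.26,"dz":0.1,"grip":1},{"dx":0.76,"dy":-0.26,"dz":0.1,"grip":1}]' 40
python3 -m jog '[{"dx":0.7,"dy":-0.26,"dz":0.2,"az":0.062,"grip":1},{"dx":0.7,"dy":-0.26,"dz":0.2,"az":0.062,"grip":1},{"dx":0.7,"dy":-0.26,"dz":0.2,"az":0.062,"grip":1},{"dx":0.7,"dy":-0.26,"dz":0.2,"az":0.062,"grip":1},{"dx":0.7,"dy":-0.26,"dz":0.2,"az":0.062,"grip":1}]'
python3 -c "
from h import *
delta([.502,-.299,.045],.222)"
```

```text
clk 0.1 pos [ 0.1801 -0.5456  0.2305] d [ 1.532 -0.532  0.743] a [-0.001 -0.     0.062] F [-0.2  0.1  0.4] w 0.085 g 0.0schema error: expected keys dx, dy, dz, ax, ay, az, grip
schema error: expected keys dx, dy, dz, ax, ay, az, grip
```

```bash
python3 -m jog '[{"dx":0.76,"dy":-0.26,"dz":0.1,"ax":0,"ay":0,"az":0,"grip":1},{"dx":0.76,"dy":-0.26,"dz":0.1,"ax":0,"ay":0,"az":0,"grip":1},{"dx":0.76,"dy":-0.26,"dz":0.1,"ax":0,"ay":0,"az":0,"grip":1},{"dx":0.76,"dy":-0.26,"dz":0.1,"ax":0,"ay":0,"az":0,"grip":1},{"dx":0.76,"dy":-0.26,"dz":0.1,"ax":0,"ay":0,"az":0,"grip":1}]' 40
python3 -m jog '[{"dx":0.7,"dy":-0.26,"dz":0.2,"ax":0,"ay":0,"az":0.062,"grip":1},{"dx":0.7,"dy":-0.26,"dz":0.2,"ax":0,"ay":0,"az":0.062,"grip":1},{"dx":0.7,"dy":-0.26,"dz":0.2,"ax":0,"ay":0,"az":0.062,"grip":1},{"dx":0.7,"dy":-0.26,"dz":0.2,"ax":0,"ay":0,"az":0.062,"grip":1},{"dx":0.7,"dy":-0.26,"dz":0.2,"ax":0,"ay":0,"az":0.062,"grip":1}]'
python3 -c "
from h import *
delta([.502,-.299,.045],.222)"
```

```text
clock: 0.52
position: [0.3417, -0.4226, 0.2056]
ee_rot: [-0.001, 0.987, 0.159, 0.0]
contact_force: [-0.4, 0.1, -0.2]
width: 0.0852
gripper_force: 0.0
clock: 0.93
position: [0.488, -0.305, 0.1548]
ee_rot: [-0.001, 0.994, 0.111, -0.0]
contact_force: [-0.2, -0.4, -0.2]
width: 0.0856
gripper_force: 0.0
clk 0.93 pos [ 0.488  -0.305   0.1548] d [ 0.06  -0.01   0.439] a [-0.001 -0.     0.001] F [-0.2 -0.4 -0.2] w 0.0856 g 0.0
```

```bash
python3 -m jog '[{"dx":0.06,"dy":-0.01,"dz":0.15,"ax":0,"ay":0,"az":0,"grip":1},{"dx":0.06,"dy":-0.01,"dz":0.29,"ax":0,"ay":0,"az":0,"grip":1},{"dx":0.06,"dy":-0.01,"dz":0.43,"ax":0,"ay":0,"az":0,"grip":1},{"dx":0.06,"dy":-0.01,"dz":0.43,"ax":0,"ay":0,"az":0,"grip":1},{"dx":0.06,"dy":-0.01,"dz":0.43,"ax":0,"ay":0,"az":0,"grip":1}]' 40
python3 -c "
from h import *
delta([.502,-.299,.045],.222)"
```

```text
clock: 1.35
position: [0.4989, -0.3014, 0.0471]
ee_rot: [-0.002, 0.994, 0.111, -0.002]
contact_force: [0.7, 0.4, 0.2]
width: 0.0857
gripper_force: 0.0
clk 1.35 pos [ 0.4989 -0.3014  0.0471] d [ 0.014 -0.006  0.008] a [-0.003  0.002 -0.   ] F [0.7 0.4 0.2] w 0.0857 g 0.0
```

```bash
python3 -m jog '[{"dx":0.012,"dy":-0.006,"dz":0.005,"ax":0,"ay":0,"az":0,"grip":1},{"dx":0.012,"dy":-0.006,"dz":0.005,"ax":0,"ay":0,"az":0,"grip":-1},{"dx":0.012,"dy":-0.006,"dz":0.005,"ax":0,"ay":0,"az":0,"grip":-1},{"dx":0.012,"dy":-0.006,"dz":0.005,"ax":0,"ay":0,"az":0,"grip":-1},{"dx":0.012,"dy":-0.006,"dz":0.005,"ax":0,"ay":0,"az":0,"grip":-1}]' 40
python3 -m jog '[{"dx":0,"dy":0,"dz":0,"ax":0,"ay":0,"az":0,"grip":-1},{"dx":0,"dy":0,"dz":0,"ax":0,"ay":0,"az":0,"grip":-1},{"dx":0,"dy":0,"dz":0,"ax":0,"ay":0,"az":0,"grip":-1},{"dx":0,"dy":0,"dz":0,"ax":0,"ay":0,"az":0,"grip":-1},{"dx":0,"dy":0,"dz":0,"ax":0,"ay":0,"az":0,"grip":-1}]'
python3 -m jog '[{"dx":0,"dy":0,"dz":0,"ax":0,"ay":0,"az":0,"grip":-1},{"dx":0,"dy":0,"dz":0,"ax":0,"ay":0,"az":0,"grip":-1}]'
python3 -c "
from h import *
delta([.502,-.299,.145],.222)"
```

```text
clock: 1.77
position: [0.5033, -0.301, 0.049]
ee_rot: [0.001, 0.994, 0.11, 0.001]
contact_force: [0.7, -0.2, 0.5]
width: 0.0389
gripper_force: 0.0
clock: 2.18
position: [0.5028, -0.3006, 0.048]
ee_rot: [0.0, 0.994, 0.111, 0.0]
contact_force: [-1.7, 1.0, 4.7]
width: 0.0114
gripper_force: 41.6
clock: 2.35
position: [0.5028, -0.3006, 0.048]
ee_rot: [0.0, 0.994, 0.111, 0.0]
contact_force: [-1.4, -0.2, 4.5]
width: 0.0114
gripper_force: 41.8
clk 2.35 pos [ 0.5028 -0.3006  0.048 ] d [-0.002 -0.007 -0.388] a [ 0. -0. -0.] F [-1.4 -0.2  4.5] w 0.0114 g 41.8
```

```bash
python3 -m jog '[{"dx":0,"dy":0,"dz":-0.05,"ax":0,"ay":0,"az":0,"grip":-1},{"dx":0,"dy":0,"dz":-0.16,"ax":0,"ay":0,"az":0,"grip":-1},{"dx":0,"dy":0,"dz":-0.3,"ax":0,"ay":0,"az":0,"grip":-1},{"dx":0,"dy":0,"dz":-0.38,"ax":0,"ay":0,"az":0,"grip":-1},{"dx":0,"dy":0,"dz":-0.38,"ax":0,"ay":0,"az":0,"grip":-1}]'
python3 -c "
from h import *
delta([.512,-.155,.12],.05)"
```

```text
clock: 2.77
position: [0.5054, -0.3021, 0.1467]
ee_rot: [0.003, 0.994, 0.111, 0.003]
contact_force: [0.3, 0.3, -1.9]
width: 0.0113
gripper_force: 40.9
clk 2.77 pos [ 0.5054 -0.3021  0.1467] d [ 0.155 -0.569  0.104] a [ 0.004 -0.004  0.109] F [ 0.3  0.3 -1.9] w 0.0113 g 40.9
```

```bash
python3 -m jog '[{"dx":0.05,"dy":-0.14,"dz":0,"ax":0,"ay":0,"az":0.05,"grip":-1},{"dx":0.1,"dy":-0.28,"dz":0,"ax":0,"ay":0,"az":0.109,"grip":-1},{"dx":0.14,"dy":-0.42,"dz":0.04,"ax":0,"ay":0,"az":0.109,"grip":-1},{"dx":0.155,"dy":-0.569,"dz":0.08,"ax":0,"ay":0,"az":0.109,"grip":-1},{"dx":0.155,"dy":-0.569,"dz":0.1,"ax":0,"ay":0,"az":0.109,"grip":-1}]'
python3 -m jog '[{"dx":0,"dy":0,"dz":0,"ax":0,"ay":0,"az":0,"grip":-1},{"dx":0,"dy":0,"dz":0,"ax":0,"ay":0,"az":0,"grip":-1},{"dx":0,"dy":0,"dz":0,"ax":0,"ay":0,"az":0,"grip":-1}]'
python3 - <<'E'
from h import *
delta([.512,-.155,.12],.05)
grab('scene','scene1');grab('top','top1')
a=cv2.imread('pics/scene1.png')
m=cv2.resize(a[185:295,220:340],(720,660)[:2] if 0 else (654,600),interpolation=cv2.INTER_CUBIC)
cv2.imwrite('pics/crop2.png',m)
E
```

```text
clock: 3.18
position: [0.505, -0.1453, 0.1144]
ee_rot: [-0.004, 1.0, 0.027, -0.004]
contact_force: [-1.6, 0.0, -2.6]
width: 0.0114
gripper_force: 40.9
clock: 3.43
position: [0.5097, -0.154, 0.1171]
ee_rot: [0.0, 1.0, 0.025, 0.0]
contact_force: [0.7, -0.4, -1.3]
width: 0.0113
gripper_force: 40.8
clk 3.43 pos [ 0.5097 -0.154   0.1171] d [ 0.009  0.004 -0.011] a [ 0.  0. -0.] F [ 0.7 -0.4 -1.3] w 0.0113 g 40.8
```

View pics/crop2.png

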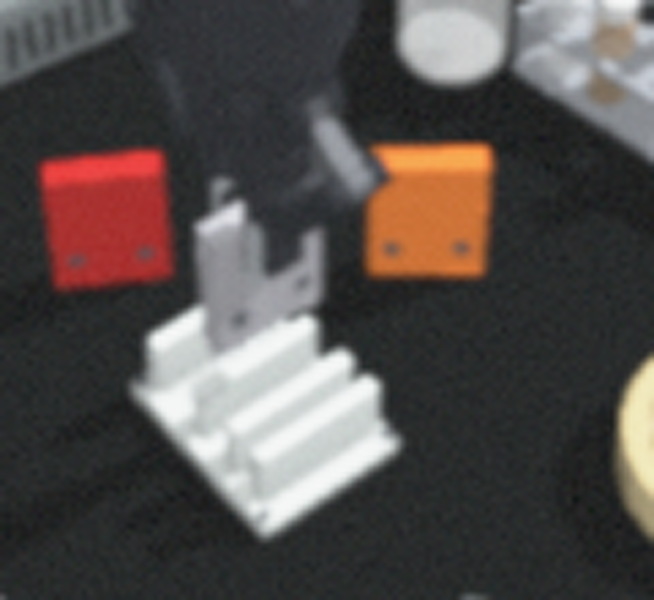

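```bash
python3 - <<'E'
from h import *
np.set_printoptions(precision=4,suppress=True)
s=load('scene1');k=600/110
g=lambda p:((p[0]+.5)/k-.5+220,(p[1]+.5)/k-.5+185)
for p,z in [((207,337),.075),((222,352),.075),((325,303),.075),((196,228),.145),((217,237),.145)]: print(p,plane(s,g(p),z))
print('fins')
for f,h in [((150,340),(203,310)),((202,398),(313,325)),((238,428),(348,355)),((262,455),(378,382))]:
    a,b=plane(s,g(f),.042),plane(s,g(h),.042);print(a,b)
def proj(p):
    c=s['world_to_cam']@np.r_[p,1];u=s['mtx']@c[:3];u=u[:2]/u[2];return (u-[220,185]+.5)*k-.5
t=np.array([.5097,-.154,0]);x=np.array([np.cos(.05),np.sin(.05),0]);y=np.array([-x[1],x[0],0])
for a,b,z in [(-.025,.006,.075),(-.025,-.006,.075),(.025,-.006,.075),(-.025,.006,.145),(-.025,-.006,.145)]: print(proj(t+a*x+b*y+[0,0,z]))
E
```

```text
(207, 337) [ 0.4884 -0.1469  0.075 ]
(222, 352) [ 0.4891 -0.1564  0.075 ]
(325, 303) [ 0.5358 -0.1595  0.075 ]
(196, 228) [ 0.4852 -0.1496  0.145 ]
(217, 237) [ 0.4891 -0.1577  0.145 ]
fins
[ 0.4814 -0.1125  0.042 ] [ 0.5076 -0.1118  0.042 ]
[ 0.4829 -0.1492  0.042 ] [ 0.5402 -0.1443  0.042 ]
[ 0.4866 -0.1696  0.042 ] [ 0.543  -0.1651  0.042 ]
[ 0.4872 -0.1858  0.042 ] [ 0.545  -0.1831  0.042 ]
[201.7892 345.5352]
[219.9537 364.9994]
[322.2925 302.7141]
[193.7136 228.2935]
[212.9091 248.0261]
```

The crop shows the plate upright in the gripper above the rack at crop (260,270). It sits slightly left of the middle slot, which runs between the fins at (202,398) and (238,428). I'll refine the rack's yaw and y with edge fits.

```bash
python3 - <<'E'
from h import *
np.set_printoptions(precision=4,suppress=True)
t=load('top0');G=cv2.cvtColor(t['img'],cv2.COLOR_RGB2GRAY).astype(float)
def cross(v,th):
    i=np.argmax(v>th);return i-1+(th-v[i-1])/(v[i]-v[i-1])
L=[];Rr=[];U=[];D=[]
for r in range(223,243):
    v=G[r,285:340];L.append((285+cross(v,100),r));Rr.append((339-cross(v[::-1],100),r))
for c in range(298,324):
    v=G[212:255,c];U.append((c,212+cross(v,100)));D.append((c,254-cross(v[::-1],100)))
def fit(P,z):
    Q=np.array([plane(t,p,z)[:2] for p in P],np.float32);vx,vy,x,y=cv2.fitLine(Q,cv2.DIST_HUBER,0,.001,.001).ravel();return vx,vy,x,y
for n,P,z in(('L',L,.003),('R',Rr,.01),('U',U,.01),('D',D,.005)): 
    f=fit(P,z);print(n,f,'yaw',np.arctan(f[1]/f[0]) if n in'LR' else np.arctan(-f[0]/f[1]))
E
```

```text
L (np.float32(0.9978391), np.float32(0.06570531), np.float32(0.51039785), np.float32(-0.101503626)) yaw 0.06575268
R (np.float32(0.9988363), np.float32(0.04822913), np.float32(0.5033367), np.float32(-0.19419235)) yaw 0.04824785
U (np.float32(0.06240419), np.float32(-0.998051), np.float32(0.547362), np.float32(-0.15286405)) yaw 0.06244476
D (np.float32(0.061489347), np.float32(-0.99810773), np.float32(0.47507903), np.float32(-0.15297766)) yaw 0.06152816
```

```bash
python3 -m jog '[{"dx":0.01,"dy":0.004,"dz":0.05,"ax":0,"ay":0,"az":-0.006,"grip":-1},{"dx":0.01,"dy":0.004,"dz":0.1,"ax":0,"ay":0,"az":-0.006,"grip":-1},{"dx":0.01,"dy":0.004,"dz":0.108,"ax":0,"ay":0,"az":-0.006,"grip":-1},{"dx":0.01,"dy":0.004,"dz":0.108,"ax":0,"ay":0,"az":-0.006,"grip":-1},{"dx":0.01,"dy":0.004,"dz":0.108,"ax":0,"ay":0,"az":-0.006,"grip":-1}]'
python3 -c "
from h import *
delta([.5125,-.155,.052],.06)"
```

```text
clock: 3.95
position: [0.5121, -0.1547, 0.0909]
ee_rot: [0.0, 1.0, 0.029, 0.0]
contact_force: [0.3, -0.4, -1.7]
width: 0.011
gripper_force: 40.8
clk 3.95 pos [ 0.5121 -0.1547  0.0909] d [0.001 0.001 0.156] a [ 0.    -0.    -0.001] F [ 0.3 -0.4 -1.7] w 0.011 g 40.8
```

```bash
python3 -m jog '[{"dx":0.001,"dy":0.001,"dz":0.012,"ax":0,"ay":0,"az":0,"grip":-1},{"dx":0.001,"dy":0.001,"dz":0.024,"ax":0,"ay":0,"az":0,"grip":-1},{"dx":0.001,"dy":0.001,"dz":0.036,"ax":0,"ay":0,"az":0,"grip":-1},{"dx":0.001,"dy":0.001,"dz":0.048,"ax":0,"ay":0,"az":0,"grip":-1},{"dx":0.001,"dy":0.001,"dz":0.048,"ax":0,"ay":0,"az":0,"grip":-1}]'
python3 -c "
from h import *
delta([.5125,-.155,.052],.06)"
```

```text
clock: 4.37
position: [0.5119, -0.1541, 0.078]
ee_rot: [-0.0, 1.0, 0.03, -0.0]
contact_force: [-0.0, 0.3, -1.9]
width: 0.0111
gripper_force: 40.8
clk 4.37 pos [ 0.5119 -0.1541  0.078 ] d [0.002 0.004 0.104] a [-0.  0. -0.] F [-0.   0.3 -1.9] w 0.0111 g 40.8
```

```bash
python3 -m jog '[{"dx":0,"dy":0,"dz":0.025,"ax":0,"ay":0,"az":0,"grip":-1},{"dx":0,"dy":0,"dz":0.05,"ax":0,"ay":0,"az":0,"grip":-1},{"dx":0,"dy":0,"dz":0.075,"ax":0,"ay":0,"az":0,"grip":-1},{"dx":0,"dy":0,"dz":0.09,"ax":0,"ay":0,"az":0,"grip":-1},{"dx":0,"dy":0,"dz":0.09,"ax":0,"ay":0,"az":0,"grip":-1}]'
python3 -c "
from h import *
delta([.5125,-.155,.052],.06)"
```

```text
clock: 4.78
position: [0.5115, -0.1541, 0.0548]
ee_rot: [-0.0, 1.0, 0.03, -0.001]
contact_force: [-0.9, -0.8, -1.7]
width: 0.0113
gripper_force: 40.8
clk 4.78 pos [ 0.5115 -0.1541  0.0548] d [0.004 0.004 0.011] a [-0.     0.001 -0.   ] F [-0.9 -0.8 -1.7] w 0.0113 g 40.8
```

```bash
python3 -m jog '[{"dx":0,"dy":0,"dz":0.006,"ax":0,"ay":0,"az":0,"grip":-1},{"dx":0,"dy":0,"dz":0.01,"ax":0,"ay":0,"az":0,"grip":-1},{"dx":0,"dy":0,"dz":0.01,"ax":0,"ay":0,"az":0,"grip":-1},{"dx":0,"dy":0,"dz":0.01,"ax":0,"ay":0,"az":0,"grip":-1}]'
python3 -m jog '[{"dx":0,"dy":0,"dz":0,"ax":0,"ay":0,"az":0,"grip":0.2},{"dx":0,"dy":0,"dz":0,"ax":0,"ay":0,"az":0,"grip":0.2},{"dx":0,"dy":0,"dz":0,"ax":0,"ay":0,"az":0,"grip":0.2},{"dx":0,"dy":0,"dz":0,"ax":0,"ay":0,"az":0,"grip":0.2},{"dx":0,"dy":0,"dz":0,"ax":0,"ay":0,"az":0,"grip":0.2}]'
python3 -m jog '[{"dx":0,"dy":0,"dz":-0.1,"ax":0,"ay":0,"az":0,"grip":0.2},{"dx":0,"dy":0,"dz":-0.25,"ax":0,"ay":0,"az":0,"grip":0.2},{"dx":0,"dy":0,"dz":-0.4,"ax":0,"ay":0,"az":0,"grip":0.2},{"dx":0,"dy":0,"dz":-0.55,"ax":0,"ay":0,"az":0,"grip":0.2},{"dx":0,"dy":0,"dz":-0.55,"ax":0,"ay":0,"az":0,"grip":0.2}]'
```

```text
clock: 5.12
position: [0.5122, -0.1542, 0.0537]
ee_rot: [0.0, 1.0, 0.03, 0.0]
contact_force: [0.2, 0.4, -1.5]
width: 0.0116
gripper_force: 40.8
clock: 5.53
position: [0.5123, -0.1543, 0.0538]
ee_rot: [0.0, 1.0, 0.03, 0.0]
contact_force: [0.1, -0.9, -0.6]
width: 0.0513
gripper_force: 0.0
clock: 5.95
position: [0.5166, -0.1561, 0.1989]
ee_rot: [0.003, 1.0, 0.03, 0.007]
contact_force: [0.5, -1.0, 0.2]
width: 0.0514
gripper_force: 0.0
```

The plate is released. Next come the wheels. In crop0's top view the left wheel shows 2 dots (118,100), 3 dots (113,155) and 4 dots (120,203), from far to near. The right wheel shows 4 dots (243,120) and 5 dots (242,178). I'll measure the axles and angles from fresh images.

```bash
python3 - <<'E'
from h import *
np.set_printoptions(precision=4,suppress=True)
t=load('top0');s=load('scene0')
for n,p in(('rhub',(230,165)),('lhub',(175,95))):
    print(n,plane(s,(175+p[0]/5-.4,135+p[1]/5-.4),.068))
def c(i,x,y,w,h,W,H): return cv2.resize(i[y:y+h,x:x+w],(W,H),interpolation=cv2.INTER_CUBIC)
a=cv2.imread('pics/scene0.png')
grab('top','top2');grab('scene','scene2');b=cv2.imread('pics/top2.png');a2=cv2.imread('pics/scene2.png')
m=np.zeros((600,800,3),np.uint8)
m[:,:400]=c(b,163,194,40+0,60,400,600); m[:300,400:]=c(a,185,137,56,42,400,300)
m[300:,400:]=c(a2,240,215,80,60,400,300)
cv2.imwrite('pics/crop3.png',m)
E
```

```text
rhub [0.5524 0.1258 0.068 ]
lhub [0.5562 0.1913 0.068 ]
```

View pics/crop3.png

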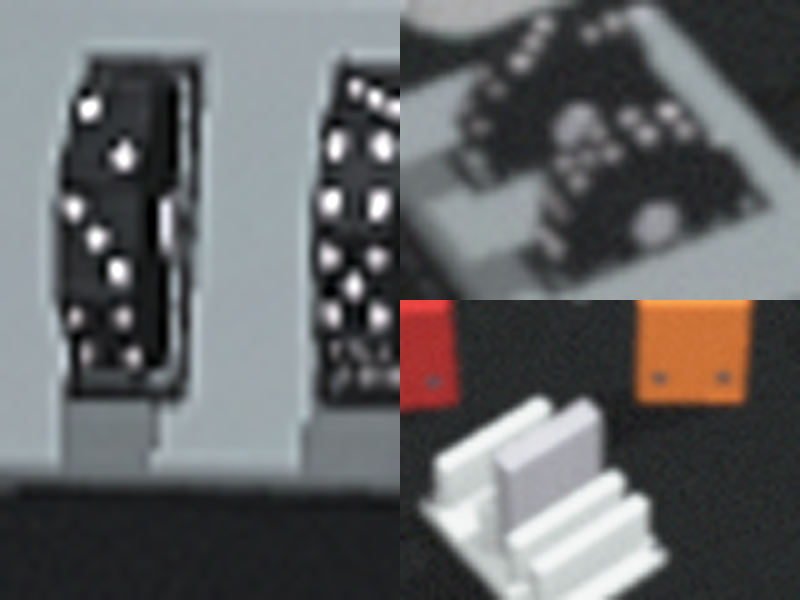

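Crop3 shows the plate seated in the middle slot at (550,460). The left wheel has face 3 at (95,238), and the right wheel has face 4 at (357,175) and face 5 at (352,287).

```bash
cat >> h.py <<'E'
YAW=-.04; LA=np.array([.5533,.1985,.068]); RA=np.array([.5507,.1345,.068])
def wang(d,uv,k,A,r=.0365):
    c,v=ray(d,uv);Ry=Ro.from_euler('z',-YAW);c=Ry.apply(c-A);v=Ry.apply(v)
    a=v[0]**2+v[2]**2;b=c[0]*v[0]+c[2]*v[2];q=c[0]**2+c[2]**2-r*r
    l=(-b-np.sqrt(b*b-a*q))/a;p=c+l*v
    return np.arctan2(p[0],p[2])+k*np.pi/4,p[1]
E
python3 - <<'E'
from h import *
t=load('top2');g=lambda p:((p[0]+.5)/10-.5+163,(p[1]+.5)/10-.5+194)
for A,k,p in[(LA,2,(106,131)),(LA,3,(95,238)),(LA,4,(104,335)),(RA,4,(357,175)),(RA,5,(352,287))]: print(k,np.round(wang(t,g(p),k,A),4))
# case edges fit from screws top2
delta([.55,.1985,.16],-.04)
E
```

```text
2 [ 2.1077e+00 -2.0000e-04]
3 [2.1149e+00 1.0000e-04]
4 [2.1122e+00 4.0000e-04]
4 [ 3.3806e+00 -1.0000e-04]
5 [3.3829e+00 5.0000e-04]
clk 6.05 pos [ 0.5131 -0.1546  0.193 ] d [ 0.231 -1.401  0.13 ] a [ 0.001 -0.003  0.063] F [ 0.4 -0.1 -0.6] w 0.0513 g 0.0
```

```bash
cat >> h.py <<'E'
def wheel(A,deg,r):
    a=np.radians(deg);delta(A+Ro.from_euler('z',YAW).apply([r*np.sin(a),0,r*np.cos(a)]),YAW,-a)
E
python3 -c "
from h import *
wheel(RA,26,.11)"
```

```text
clk 6.05 pos [ 0.5131 -0.1546  0.193 ] d [ 0.41  -1.126  0.104] a [ 0.016 -0.291  0.062] F [ 0.4 -0.1 -0.6] w 0.0513 g 0.0
```

```bash
python3 -m jog '[{"dx":0.2,"dy":-0.75,"dz":0,"ax":0,"ay":0,"az":0.06,"grip":0.2},{"dx":0.2,"dy":-0.75,"dz":0,"ax":0,"ay":0,"az":0.06,"grip":0.2},{"dx":0.2,"dy":-0.75,"dz":0,"ax":0,"ay":0,"az":0.06,"grip":0.2},{"dx":0.2,"dy":-0.75,"dz":0,"ax":0,"ay":0,"az":0.06,"grip":0.2},{"dx":0.2,"dy":-0.75,"dz":0,"ax":0,"ay":0,"az":0.06,"grip":0.2}]' 40
python3 -c "
from h import *
wheel(RA,26,.11)"
```

```text
clock: 6.47
position: [0.5498, 0.0395, 0.189]
ee_rot: [-0.001, 1.0, -0.017, -0.002]
contact_force: [-0.3, -0.3, 0.2]
width: 0.0514
gripper_force: 0.0
clk 6.47 pos [0.5498 0.0395 0.189 ] d [ 0.184 -0.379  0.089] a [-0.    -0.287  0.004] F [-0.3 -0.3  0.2] w 0.0514 g 0.0
```

```bash
python3 -m jog '[{"dx":0.05,"dy":-0.09,"dz":0.02,"ax":0,"ay":-0.07,"az":0.004,"grip":0.2},{"dx":0.1,"dy":-0.18,"dz":0.04,"ax":0,"ay":-0.14,"az":0.004,"grip":0.2},{"dx":0.14,"dy":-0.27,"dz":0.06,"ax":0,"ay":-0.21,"az":0.004,"grip":0.2},{"dx":0.184,"dy":-0.38,"dz":0.089,"ax":0,"ay":-0.287,"az":0.004,"grip":0.2},{"dx":0.184,"dy":-0.38,"dz":0.089,"ax":0,"ay":-0.287,"az":0.004,"grip":0.2}]'
python3 -m jog '[{"dx":0,"dy":0,"dz":0,"ax":0,"ay":0,"az":0,"grip":0.2},{"dx":0,"dy":0,"dz":0,"ax":0,"ay":0,"az":0,"grip":0.2}]'
python3 -c "
from h import *
wheel(RA,26,.011)"
```

```text
clock: 6.88
position: [0.6037, 0.1337, 0.1533]
ee_rot: [-0.004, 0.972, -0.019, -0.233]
contact_force: [0.3, -0.6, -4.5]
width: 0.0517
gripper_force: 0.0
clock: 7.05
position: [0.5992, 0.1292, 0.1661]
ee_rot: [-0.003, 0.974, -0.02, -0.226]
contact_force: [0.2, -0.2, -0.6]
width: 0.0515
gripper_force: 0.0
clk 7.05 pos [0.5992 0.1292 0.1661] d [-0.002 -0.014  0.394] a [ 0.001  0.002 -0.001] F [ 0.2 -0.2 -0.6] w 0.0515 g 0.0
```

```bash
python3 -m jog '[{"dx":0,"dy":-0.014,"dz":0.1,"ax":0,"ay":0,"az":0,"grip":0.2},{"dx":0,"dy":-0.014,"dz":0.2,"ax":0,"ay":0,"az":0,"grip":0.2},{"dx":0,"dy":-0.014,"dz":0.3,"ax":0,"ay":0,"az":0,"grip":0.2},{"dx":0,"dy":-0.014,"dz":0.36,"ax":0,"ay":0,"az":0,"grip":0.2},{"dx":0,"dy":-0.014,"dz":0.36,"ax":0,"ay":0,"az":0,"grip":0.2}]'
python3 -m jog '[{"dx":0,"dy":0,"dz":0.02,"ax":0,"ay":0,"az":0,"grip":0.2},{"dx":0,"dy":0,"dz":0.02,"ax":0,"ay":0,"az":0,"grip":0.2}]'
python3 -c "
from h import *
wheel(RA,26,.011)"
```

```text
clock: 7.47
position: [0.5569, 0.1333, 0.0888]
ee_rot: [-0.004, 0.974, -0.02, -0.225]
contact_force: [-0.2, -0.5, 0.2]
width: 0.051
gripper_force: 0.0
clock: 7.63
position: [0.559, 0.1339, 0.0856]
ee_rot: [-0.004, 0.975, -0.02, -0.222]
contact_force: [-0.5, 0.1, -0.7]
width: 0.0512
gripper_force: 0.0
clk 7.63 pos [0.559  0.1339 0.0856] d [ 0.001 -0.001  0.034] a [ 0.    -0.004 -0.001] F [-0.5  0.1 -0.7] w 0.0512 g 0.0
```

```bash
python3 -m jog '[{"dx":0,"dy":0,"dz":0.03,"ax":0,"ay":0,"az":0,"grip":0.2},{"dx":0,"dy":0,"dz":0.03,"ax":0,"ay":0,"az":0,"grip":0.2},{"dx":0,"dy":0,"dz":0.03,"ax":0,"ay":0,"az":0,"grip":-1},{"dx":0,"dy":0,"dz":0.03,"ax":0,"ay":0,"az":0,"grip":-1},{"dx":0,"dy":0,"dz":0.03,"ax":0,"ay":0,"az":0,"grip":-1}]' 40
python3 -m jog '[{"dx":0,"dy":0,"dz":0,"ax":0,"ay":0,"az":0,"grip":-1},{"dx":0,"dy":0,"dz":0,"ax":0,"ay":0,"az":0,"grip":-1},{"dx":0,"dy":0,"dz":0,"ax":0,"ay":0,"az":0,"grip":-1}]'
python3 -c "
from h import *
wheel(RA,-26,.011)"
```

```text
clock: 8.05
position: [0.5561, 0.1334, 0.0769]
ee_rot: [-0.003, 0.975, -0.02, -0.223]
contact_force: [0.2, -0.9, -1.0]
width: 0.0194
gripper_force: 40.1
clock: 8.3
position: [0.5561, 0.1334, 0.0769]
ee_rot: [-0.003, 0.975, -0.02, -0.223]
contact_force: [0.7, -4.8, 4.4]
width: 0.0192
gripper_force: 40.8
clk 8.3 pos [0.5561 0.1334 0.0769] d [-0.039 -0.003  0.014] a [ 0.002  0.575 -0.   ] F [ 0.7 -4.8  4.4] w 0.0192 g 40.8
```

```bash
python3 -m jog '[{"dx":-0.004,"dy":0,"dz":0,"ax":0,"ay":0.06,"az":0,"grip":-1},{"dx":-0.008,"dy":0,"dz":0.001,"ax":0,"ay":0.12,"az":0,"grip":-1},{"dx":-0.012,"dy":0,"dz":0.002,"ax":0,"ay":0.18,"az":0,"grip":-1},{"dx":-0.016,"dy":0,"dz":0.003,"ax":0,"ay":0.24,"az":0,"grip":-1},{"dx":-0.020,"dy":0,"dz":0.005,"ax":0,"ay":0.3,"az":0,"grip":-1}]'
python3 -c "
from h import *
wheel(RA,-26,.011)"
```

```text
clock: 8.72
position: [0.5536, 0.1336, 0.0776]
ee_rot: [0.002, 1.0, -0.02, 0.016]
contact_force: [8.1, -7.9, -15.9]
width: 0.0194
gripper_force: 39.5
clk 8.72 pos [0.5536 0.1336 0.0776] d [-0.031 -0.003 -0.002] a [0.002 0.269 0.   ] F [  8.1  -7.9 -15.9] w 0.0194 g 39.5
```

```bash
python3 -m jog '[{"dx":-0.005,"dy":0,"dz":0,"ax":0,"ay":0.06,"az":0,"grip":-1},{"dx":-0.010,"dy":0,"dz":0,"ax":0,"ay":0.12,"az":0,"grip":-1},{"dx":-0.015,"dy":0,"dz":0.001,"ax":0,"ay":0.18,"az":0,"grip":-1},{"dx":-0.020,"dy":0,"dz":0.002,"ax":0,"ay":0.24,"az":0,"grip":-1},{"dx":-0.024,"dy":0,"dz":0.003,"ax":0,"ay":0.28,"az":0,"grip":-1}]'
python3 -m jog '[{"dx":0,"dy":0,"dz":0,"ax":0,"ay":0,"az":0,"grip":-1},{"dx":0,"dy":0,"dz":0,"ax":0,"ay":0,"az":0,"grip":-1}]'
python3 -c "
from h import *
wheel(RA,-26,.011)"
```

```text
clock: 9.13
position: [0.5476, 0.1344, 0.0776]
ee_rot: [0.005, 0.972, -0.019, 0.233]
contact_force: [29.3, -31.7, -21.9]
width: 0.0193
gripper_force: 41.3
clock: 9.3
position: [0.5455, 0.134, 0.0768]
ee_rot: [0.006, 0.973, -0.02, 0.229]
contact_force: [6.8, -9.0, -3.4]
width: 0.0193
gripper_force: 44.3
clk 9.3 pos [0.5455 0.134  0.0768] d [ 0.003 -0.003 -0.003] a [ 0.001 -0.005 -0.   ] F [ 6.8 -9.  -3.4] w 0.0193 g 44.3
```

```bash
python3 -m jog '[{"dx":0,"dy":0,"dz":0,"ax":0,"ay":0,"az":0,"grip":0.2},{"dx":0,"dy":0,"dz":0,"ax":0,"ay":0,"az":0,"grip":0.2},{"dx":0,"dy":0,"dz":0,"ax":0,"ay":0,"az":0,"grip":0.2},{"dx":0,"dy":0,"dz":-0.12,"ax":0,"ay":0,"az":0,"grip":0.2},{"dx":0,"dy":0,"dz":-0.24,"ax":0,"ay":0,"az":0,"grip":0.2}]'
python3 -m jog '[{"dx":0,"dy":0,"dz":-0.12,"ax":0,"ay":0,"az":0,"grip":0.2},{"dx":0,"dy":0,"dz":-0.12,"ax":0,"ay":0,"az":0,"grip":0.2}]'
python3 - <<'E'
from h import *
grab('top','top3')
b=cv2.imread('pics/top3.png')
cv2.imwrite('pics/crop4.png',cv2.resize(b[192:252,160:230],(700,600),interpolation=cv2.INTER_CUBIC))
wheel(RA,26,.11)
E
```

```text
clock: 9.72
position: [0.5165, 0.1363, 0.1288]
ee_rot: [0.005, 0.974, -0.02, 0.225]
contact_force: [1.6, 0.1, 0.5]
width: 0.0512
gripper_force: 0.0
clock: 9.88
position: [0.5054, 0.138, 0.1624]
ee_rot: [0.004, 0.973, -0.02, 0.232]
contact_force: [-0.2, 0.2, 0.2]
width: 0.0509
gripper_force: 0.0
clk 9.93 pos [0.5054 0.1378 0.1605] d [0.346 0.006 0.146] a [-0.001 -0.586  0.   ] F [-0.2 -0.2 -0. ] w 0.0512 g 0.0
```

```bash
python3 -m jog '[{"dx":0.05,"dy":0.001,"dz":-0.01,"ax":0,"ay":-0.06,"az":0,"grip":0.2},{"dx":0.1,"dy":0.002,"dz":-0.01,"ax":0,"ay":-0.12,"az":0,"grip":0.2},{"dx":0.15,"dy":0.003,"dz":0,"ax":0,"ay":-0.18,"az":0,"grip":0.2},{"dx":0.19,"dy":0.004,"dz":0.02,"ax":0,"ay":-0.24,"az":0,"grip":0.2},{"dx":0.22,"dy":0.005,"dz":0.04,"ax":0,"ay":-0.3,"az":0,"grip":0.2}]'
python3 -c "
from h import *
wheel(RA,26,.11)"
```

```text
clock: 10.35
position: [0.5596, 0.1336, 0.1729]
ee_rot: [0.0, 1.0, -0.02, -0.007]
contact_force: [-0.1, -0.1, -0.1]
width: 0.0512
gripper_force: 0.0
clk 10.35 pos [0.5596 0.1336 0.1729] d [ 0.157 -0.002  0.022] a [ 0.    -0.28  -0.001] F [-0.1 -0.1 -0.1] w 0.0512 g 0.0
```

```bash
python3 -m jog '[{"dx":0.04,"dy":0,"dz":0,"ax":0,"ay":-0.07,"az":0,"grip":0.2},{"dx":0.08,"dy":0,"dz":0.01,"ax":0,"ay":-0.14,"az":0,"grip":0.2},{"dx":0.12,"dy":0,"dz":0.02,"ax":0,"ay":-0.21,"az":0,"grip":0.2},{"dx":0.157,"dy":0,"dz":0.022,"ax":0,"ay":-0.28,"az":0,"grip":0.2},{"dx":0.157,"dy":0,"dz":0.022,"ax":0,"ay":-0.28,"az":0,"grip":0.2}]'
python3 -m jog '[{"dx":0,"dy":0,"dz":0,"ax":0,"ay":0,"az":0,"grip":0.2},{"dx":0,"dy":0,"dz":0,"ax":0,"ay":0,"az":0,"grip":0.2}]'
python3 -c "
from h import *
wheel(RA,26,.011)"
```

```text
clock: 10.77
position: [0.6018, 0.1309, 0.1569]
ee_rot: [-0.004, 0.973, -0.021, -0.229]
contact_force: [0.9, 0.3, -2.0]
width: 0.0515
gripper_force: 0.0
clock: 10.93
position: [0.597, 0.1319, 0.1652]
ee_rot: [-0.004, 0.974, -0.02, -0.225]
contact_force: [-0.2, 0.3, 0.7]
width: 0.0509
gripper_force: 0.0
clk 10.93 pos [0.597  0.1319 0.1652] d [ 0.004 -0.003  0.387] a [ 0.001 -0.    -0.001] F [-0.2  0.3  0.7] w 0.0509 g 0.0
```

```bash
python3 -m jog '[{"dx":0.004,"dy":-0.003,"dz":0.1,"ax":0,"ay":0,"az":0,"grip":0.2},{"dx":0.004,"dy":-0.003,"dz":0.2,"ax":0,"ay":0,"az":0,"grip":0.2},{"dx":0.004,"dy":-0.003,"dz":0.3,"ax":0,"ay":0,"az":0,"grip":0.2},{"dx":0.004,"dy":-0.003,"dz":0.35,"ax":0,"ay":0,"az":0,"grip":0.2},{"dx":0.004,"dy":-0.003,"dz":0.38,"ax":0,"ay":0,"az":0,"grip":0.2}]'
python3 -m jog '[{"dx":0,"dy":0,"dz":0,"ax":0,"ay":0,"az":0,"grip":0.2},{"dx":0,"dy":0,"dz":0,"ax":0,"ay":0,"az":0,"grip":0.2},{"dx":0,"dy":0,"dz":0,"ax":0,"ay":0,"az":0,"grip":-1},{"dx":0,"dy":0,"dz":0,"ax":0,"ay":0,"az":0,"grip":-1},{"dx":0,"dy":0,"dz":0,"ax":0,"ay":0,"az":0,"grip":-1}]'
python3 -m jog '[{"dx":0,"dy":0,"dz":0,"ax":0,"ay":0,"az":0,"grip":-1},{"dx":0,"dy":0,"dz":0,"ax":0,"ay":0,"az":0,"grip":-1}]'
python3 -c "
from h import *
wheel(RA,-26,.011)"
```

```text
clock: 11.35
position: [0.5542, 0.1344, 0.0818]
ee_rot: [-0.004, 0.974, -0.02, -0.224]
contact_force: [0.0, 0.2, 0.4]
width: 0.0511
gripper_force: 0.0
clock: 11.77
position: [0.5581, 0.1333, 0.0822]
ee_rot: [-0.003, 0.975, -0.02, -0.222]
contact_force: [-0.2, 0.3, -0.5]
width: 0.0193
gripper_force: 40.3
clock: 11.93
position: [0.5581, 0.1333, 0.0822]
ee_rot: [-0.003, 0.975, -0.02, -0.222]
contact_force: [1.3, -1.4, 5.6]
width: 0.0194
gripper_force: 41.1
clk 11.93 pos [0.5581 0.1333 0.0822] d [-0.037 -0.004  0.037] a [ 0.001  0.574 -0.   ] F [ 1.3 -1.4  5.6] w 0.0194 g 41.1
```

View pics/crop4.png

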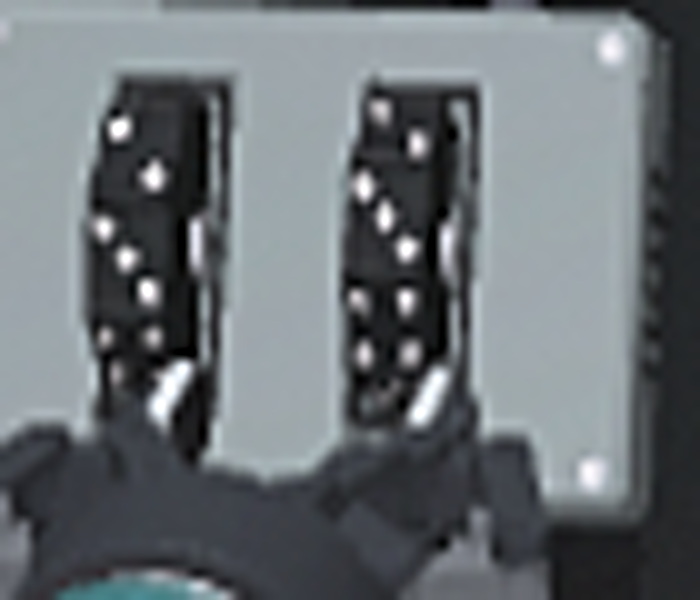

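Crop4: the right wheel now has 3 dots at (385,216), 2 dots at (398,125) and 4 dots at (383,325), all nearly level.

```bash
python3 - <<'E'
from h import *
t=load('top3');g=lambda p:((p[0]+.5)/10-.5+160,(p[1]+.5)/10-.5+192)
for k,p in[(2,(398,125)),(3,(385,216)),(4,(383,326))]: print(k,wang(t,g(p),k,RA)[0])
E
python3 -m jog '[{"dx":-0.006,"dy":0,"dz":0,"ax":0,"ay":0.06,"az":0,"grip":-1},{"dx":-0.012,"dy":0,"dz":0.001,"ax":0,"ay":0.12,"az":0,"grip":-1},{"dx":-0.018,"dy":0,"dz":0.003,"ax":0,"ay":0.18,"az":0,"grip":-1},{"dx":-0.023,"dy":0,"dz":0.004,"ax":0,"ay":0.24,"az":0,"grip":-1},{"dx":-0.028,"dy":0,"dz":0.007,"ax":0,"ay":0.29,"az":0,"grip":-1}]'
python3 -c "
from h import *
wheel(RA,-26,.0155)"
```

```text
2 2.4434267748361007
3 2.4458828236046353
4 2.448674763802428
clock: 12.35
position: [0.5534, 0.1335, 0.0831]
ee_rot: [0.001, 1.0, -0.02, 0.009]
contact_force: [8.4, -2.8, -10.9]
width: 0.019
gripper_force: 40.2
clk 12.35 pos [0.5534 0.1335 0.0831] d [-0.038 -0.003  0.004] a [0.001 0.278 0.   ] F [  8.4  -2.8 -10.9] w 0.019 g 40.2
```

```bash
python3 -m jog '[{"dx":-0.007,"dy":0,"dz":0,"ax":0,"ay":0.06,"az":0,"grip":-1},{"dx":-0.014,"dy":0,"dz":0.001,"ax":0,"ay":0.12,"az":0,"grip":-1},{"dx":-0.02,"dy":0,"dz":0.002,"ax":0,"ay":0.18,"az":0,"grip":-1},{"dx":-0.026,"dy":0,"dz":0.003,"ax":0,"ay":0.22,"az":0,"grip":-1},{"dx":-0.031,"dy":0,"dz":0.004,"ax":0,"ay":0.26,"az":0,"grip":-1}]'
python3 -m jog '[{"dx":0,"dy":0,"dz":0,"ax":0,"ay":0,"az":0,"grip":-1},{"dx":0,"dy":0,"dz":0,"ax":0,"ay":0,"az":0,"grip":-1},{"dx":0,"dy":0,"dz":0,"ax":0,"ay":0,"az":0,"grip":-1}]'
python3 -c "
from h import *
wheel(RA,-24.5,.0155)"
```

```text
clock: 12.77
position: [0.5463, 0.1341, 0.0827]
ee_rot: [0.005, 0.977, -0.019, 0.21]
contact_force: [24.5, -19.1, -24.7]
width: 0.019
gripper_force: 40.5
clock: 13.02
position: [0.5443, 0.134, 0.082]
ee_rot: [0.005, 0.978, -0.02, 0.207]
contact_force: [5.8, -5.6, -4.6]
width: 0.019
gripper_force: 43.6
clk 13.02 pos [0.5443 0.134  0.082 ] d [-0.    -0.003 -0.   ] a [0.001 0.007 0.   ] F [ 5.8 -5.6 -4.6] w 0.019 g 43.6
```

Release, retreat, then go to the left wheel at -26°.

```bash
python3 -m jog '[{"dx":0,"dy":0,"dz":0,"ax":0,"ay":0,"az":0,"grip":0.2},{"dx":0,"dy":0,"dz":0,"ax":0,"ay":0,"az":0,"grip":0.2},{"dx":0,"dy":0,"dz":0,"ax":0,"ay":0,"az":0,"grip":0.2},{"dx":0,"dy":0,"dz":-0.12,"ax":0,"ay":0,"az":0,"grip":0.2},{"dx":0,"dy":0,"dz":-0.24,"ax":0,"ay":0,"az":0,"grip":0.2}]'
python3 -m jog '[{"dx":0,"dy":0,"dz":-0.12,"ax":0,"ay":0,"az":0,"grip":0.2},{"dx":0,"dy":0,"dz":-0.12,"ax":0,"ay":0,"az":0,"grip":0.2}]'
python3 - <<'E'
from h import *
grab('top','top4')
wheel(LA,-26,.11)
E
```

```text
clock: 13.43
position: [0.5166, 0.1355, 0.1348]
ee_rot: [0.005, 0.979, -0.02, 0.202]
contact_force: [0.9, -0.4, 0.4]
width: 0.0512
gripper_force: 0.0
clock: 13.6
position: [0.5073, 0.1372, 0.1692]
ee_rot: [0.004, 0.978, -0.02, 0.209]
contact_force: [0.2, -0.7, -0.2]
width: 0.0517
gripper_force: 0.0
clk 13.65 pos [0.5071 0.1369 0.1672] d [-0.017 -0.254 -0.006] a [-0.     0.022 -0.   ] F [0.6 0.4 0.1] w 0.0511 g 0.0
```

```bash
python3 -m jog '[{"dx":-0.008,"dy":-0.12,"dz":0,"ax":0,"ay":0.01,"az":0,"grip":0.2},{"dx":-0.017,"dy":-0.254,"dz":-0.006,"ax":0,"ay":0.022,"az":0,"grip":0.2},{"dx":-0.017,"dy":-0.254,"dz":-0.006,"ax":0,"ay":0.022,"az":0,"grip":0.2},{"dx":-0.017,"dy":-0.254,"dz":-0.006,"ax":0,"ay":0.022,"az":0,"grip":0.2},{"dx":-0.017,"dy":-0.254,"dz":-0.006,"ax":0,"ay":0.022,"az":0,"grip":0.2}]'
python3 -c "
from h import *
wheel(LA,-26,.0135)"
```

```text
clock: 14.07
position: [0.5035, 0.1996, 0.1621]
ee_rot: [0.006, 0.975, -0.019, 0.221]
contact_force: [0.3, 0.6, 0.4]
width: 0.0512
gripper_force: 0.0
clk 14.07 pos [0.5035 0.1996 0.1621] d [ 0.017 -0.004  0.372] a [0.002 0.005 0.001] F [0.3 0.6 0.4] w 0.0512 g 0.0
```

```bash
python3 -m jog '[{"dx":0.012,"dy":-0.001,"dz":0.1,"ax":0,"ay":0,"az":0,"grip":0.2},{"dx":0.012,"dy":-0.001,"dz":0.2,"ax":0,"ay":0,"az":0,"grip":0.2},{"dx":0.012,"dy":-0.001,"dz":0.29,"ax":0,"ay":0,"az":0,"grip":0.2},{"dx":0.012,"dy":-0.001,"dz":0.34,"ax":0,"ay":0,"az":0,"grip":0.2},{"dx":0.012,"dy":-0.001,"dz":0.365,"ax":0,"ay":0,"az":0,"grip":0.2}]'
python3 -m jog '[{"dx":0,"dy":0,"dz":0,"ax":0,"ay":0,"az":0,"grip":0.2},{"dx":0,"dy":0,"dz":0,"ax":0,"ay":0,"az":0,"grip":0.2}]'
python3 -c "
from h import *
wheel(LA,-26,.0135)"
```

```text
clock: 14.48
position: [0.5461, 0.196, 0.0797]
ee_rot: [0.006, 0.975, -0.021, 0.22]
contact_force: [1.4, 0.2, 0.4]
width: 0.0511
gripper_force: 0.0
clock: 14.65
position: [0.5465, 0.1972, 0.0822]
ee_rot: [0.006, 0.975, -0.02, 0.222]
contact_force: [0.4, 0.3, -0.2]
width: 0.0511
gripper_force: 0.0
clk 14.65 pos [0.5465 0.1972 0.0822] d [-0.001 -0.006  0.009] a [ 0.002  0.004 -0.001] F [ 0.4  0.3 -0.2] w 0.0511 g 0.0
```

```bash
python3 -m jog '[{"dx":0,"dy":-0.006,"dz":0.006,"ax":0,"ay":0,"az":0,"grip":0.2},{"dx":0,"dy":-0.006,"dz":0.006,"ax":0,"ay":0,"az":0,"grip":-1},{"dx":0,"dy":-0.006,"dz":0.006,"ax":0,"ay":0,"az":0,"grip":-1},{"dx":0,"dy":-0.006,"dz":0.006,"ax":0,"ay":0,"az":0,"grip":-1},{"dx":0,"dy":-0.006,"dz":0.006,"ax":0,"ay":0,"az":0,"grip":-1}]' 40
python3 -m jog '[{"dx":0,"dy":0,"dz":0,"ax":0,"ay":0,"az":0,"grip":-1},{"dx":0,"dy":0,"dz":0,"ax":0,"ay":0,"az":0,"grip":-1}]'
python3 -m jog '[{"dx":0.006,"dy":0,"dz":0,"ax":0,"ay":-0.06,"az":0,"grip":-1},{"dx":0.011,"dy":0,"dz":0.001,"ax":0,"ay":-0.12,"az":0,"grip":-1},{"dx":0.016,"dy":0,"dz":0.002,"ax":0,"ay":-0.18,"az":0,"grip":-1},{"dx":0.021,"dy":0,"dz":0.004,"ax":0,"ay":-0.24,"az":0,"grip":-1},{"dx":0.026,"dy":0,"dz":0.006,"ax":0,"ay":-0.29,"az":0,"grip":-1}]'
python3 -c "
from h import *
wheel(LA,26,.0135)"
```

```text
clock: 15.07
position: [0.5469, 0.198, 0.0822]
ee_rot: [0.007, 0.975, -0.019, 0.222]
contact_force: [-0.6, -7.3, 5.7]
width: 0.0194
gripper_force: 41.8
clock: 15.23
position: [0.5469, 0.198, 0.0822]
ee_rot: [0.007, 0.975, -0.019, 0.222]
contact_force: [-1.6, -7.8, 6.2]
width: 0.0191
gripper_force: 41.7
clock: 15.65
position: [0.5518, 0.1978, 0.084]
ee_rot: [0.002, 1.0, -0.02, -0.008]
contact_force: [-3.6, -5.7, 1.2]
width: 0.0189
gripper_force: 43.4
clk 15.65 pos [0.5518 0.1978 0.084 ] d [ 0.03  -0.003  0.015] a [ 0.003 -0.279 -0.   ] F [-3.6 -5.7  1.2] w 0.0189 g 43.4
```

```bash
python3 -m jog '[{"dx":0.006,"dy":0,"dz":0.001,"ax":0,"ay":-0.06,"az":0,"grip":-1},{"dx":0.012,"dy":0,"dz":0.002,"ax":0,"ay":-0.12,"az":0,"grip":-1},{"dx":0.018,"dy":0,"dz":0.004,"ax":0,"ay":-0.18,"az":0,"grip":-1},{"dx":0.024,"dy":0,"dz":0.007,"ax":0,"ay":-0.24,"az":0,"grip":-1},{"dx":0.029,"dy":0,"dz":0.01,"ax":0,"ay":-0.3,"az":0,"grip":-1}]'
python3 -m jog '[{"dx":0,"dy":0,"dz":0,"ax":0,"ay":0,"az":0,"grip":-1},{"dx":0,"dy":0,"dz":0,"ax":0,"ay":0,"az":0,"grip":-1}]'
python3 -m jog '[{"dx":0,"dy":0,"dz":0,"ax":0,"ay":0,"az":0,"grip":0.2},{"dx":0,"dy":0,"dz":0,"ax":0,"ay":0,"az":0,"grip":0.2},{"dx":0,"dy":0,"dz":0,"ax":0,"ay":0,"az":0,"grip":0.2},{"dx":0,"dy":0,"dz":-0.12,"ax":0,"ay":0,"az":0,"grip":0.2},{"dx":0,"dy":0,"dz":-0.24,"ax":0,"ay":0,"az":0,"grip":0.2}]'
python3 -m jog '[{"dx":0,"dy":0,"dz":-0.12,"ax":0,"ay":0,"az":0,"grip":0.2},{"dx":0,"dy":0,"dz":-0.12,"ax":0,"ay":0,"az":0,"grip":0.2}]'
python3 - <<'E'
from h import *
grab('scene','scene5')
wheel(LA,-26,.11)
E
```

```text
clock: 16.07
position: [0.5593, 0.1974, 0.0831]
ee_rot: [-0.003, 0.97, -0.019, -0.241]
contact_force: [-3.7, -4.8, 5.8]
width: 0.019
gripper_force: 43.8
clock: 16.23
position: [0.5613, 0.1973, 0.0813]
ee_rot: [-0.003, 0.971, -0.02, -0.238]
contact_force: [0.3, -5.2, 7.5]
width: 0.019
gripper_force: 45.2
clock: 16.65
position: [0.5868, 0.1983, 0.1326]
ee_rot: [-0.004, 0.971, -0.02, -0.24]
contact_force: [0.2, 0.1, 0.0]
width: 0.0515
gripper_force: 0.0
clock: 16.82
position: [0.6065, 0.1982, 0.1645]
ee_rot: [-0.005, 0.973, -0.02, -0.232]
contact_force: [0.5, -0.5, 1.2]
width: 0.0516
gripper_force: 0.0
clk 16.87 pos [0.6046 0.1981 0.1623] d [-0.363  0.007  0.165] a [-0.     0.589 -0.   ] F [-0.8  0.5  0.2] w 0.0513 g 0.0
```

```bash
python3 -m jog '[{"dx":-0.05,"dy":0.001,"dz":-0.01,"ax":0,"ay":0.06,"az":0,"grip":0.2},{"dx":-0.1,"dy":0.002,"dz":-0.01,"ax":0,"ay":0.12,"az":0,"grip":0.2},{"dx":-0.15,"dy":0.003,"dz":0,"ax":0,"ay":0.18,"az":0,"grip":0.2},{"dx":-0.19,"dy":0.004,"dz":0.02,"ax":0,"ay":0.24,"az":0,"grip":0.2},{"dx":-0.22,"dy":0.005,"dz":0.04,"ax":0,"ay":0.3,"az":0,"grip":0.2}]'
python3 -c "
from h import *
wheel(LA,-26,.11)"
```

```text
clock: 17.28
position: [0.5472, 0.1986, 0.176]
ee_rot: [0.0, 1.0, -0.02, -0.002]
contact_force: [-0.2, -0.2, -0.2]
width: 0.0514
gripper_force: 0.0
clk 17.28 pos [0.5472 0.1986 0.176 ] d [-0.168 -0.     0.037] a [0.001 0.291 0.   ] F [-0.2 -0.2 -0.2] w 0.0514 g 0.0
```

```bash
python3 -m jog '[{"dx":-0.04,"dy":0,"dz":0,"ax":0,"ay":0.07,"az":0,"grip":0.2},{"dx":-0.08,"dy":0,"dz":0.01,"ax":0,"ay":0.14,"az":0,"grip":0.2},{"dx":-0.12,"dy":0,"dz":0.02,"ax":0,"ay":0.21,"az":0,"grip":0.2},{"dx":-0.168,"dy":0,"dz":0.037,"ax":0,"ay":0.291,"az":0,"grip":0.2},{"dx":-0.168,"dy":0,"dz":0.037,"ax":0,"ay":0.291,"az":0,"grip":0.2}]'
python3 -m jog '[{"dx":0,"dy":0,"dz":0,"ax":0,"ay":0,"az":0,"grip":0.2},{"dx":0,"dy":0,"dz":0,"ax":0,"ay":0,"az":0,"grip":0.2}]'
python3 - <<'E'
from h import *
wheel(LA,-26,.0145)
grab('top','top6')
b=cv2.imread('pics/top6.png')
cv2.imwrite('pics/crop5.png',cv2.resize(b[192:252,160:230],(700,600),interpolation=cv2.INTER_CUBIC))
E
```

```text
clock: 17.7
position: [0.4884, 0.1955, 0.1563]
ee_rot: [0.01, 0.977, -0.017, 0.212]
contact_force: [-5.6, -1.3, -2.4]
width: 0.0511
gripper_force: 0.0
clock: 17.87
position: [0.5062, 0.2006, 0.1672]
ee_rot: [0.005, 0.975, -0.019, 0.222]
contact_force: [0.4, 0.9, 0.1]
width: 0.0514
gripper_force: 0.0
clk 17.87 pos [0.5062 0.2006 0.1672] d [-0.003  0.     0.381] a [0.001 0.003 0.001] F [0.4 0.9 0.1] w 0.0514 g 0.0
```

View pics/crop5.png

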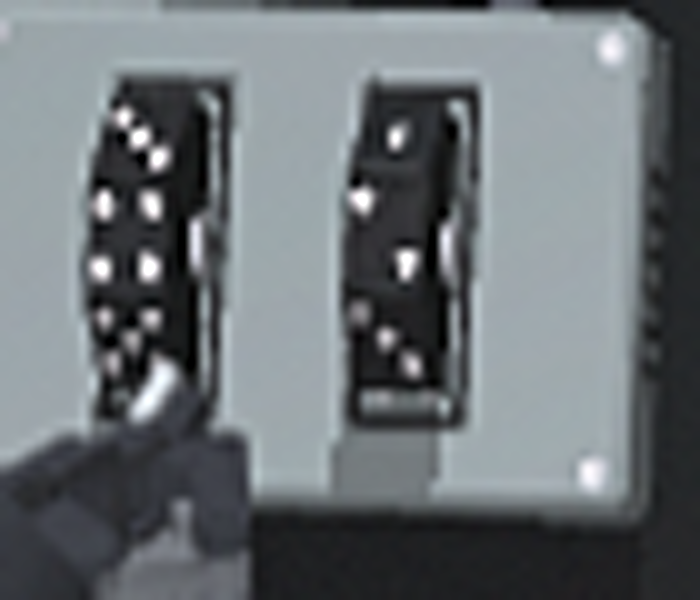

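Crop5: the left wheel has 4 dots centred at (125,235) and 3 dots at (140,137). The right wheel has 2 dots centred at (384,232), 1 dot at (397,137) and 3 dots at (385,338).

```bash
python3 - <<'E'
from h import *
t=load('top6');g=lambda p:((p[0]+.5)/10-.5+160,(p[1]+.5)/10-.5+192)
for A,k,p in[(LA,3,(140,137)),(LA,4,(125,235)),(RA,1,(397,137)),(RA,2,(384,232)),(RA,3,(385,338))]: print(k,wang(t,g(p),k,A)[0])
E
python3 -m jog '[{"dx":-0.002,"dy":0,"dz":0.1,"ax":0,"ay":0,"az":0,"grip":0.2},{"dx":-0.002,"dy":0,"dz":0.2,"ax":0,"ay":0,"az":0,"grip":0.2},{"dx":-0.002,"dy":0,"dz":0.29,"ax":0,"ay":0,"az":0,"grip":0.2},{"dx":-0.002,"dy":0,"dz":0.34,"ax":0,"ay":0,"az":0,"grip":0.2},{"dx":-0.002,"dy":0,"dz":0.375,"ax":0,"ay":0,"az":0,"grip":0.2}]'
python3 -m jog '[{"dx":0,"dy":0,"dz":0,"ax":0,"ay":0,"az":0,"grip":0.2},{"dx":0,"dy":0,"dz":0,"ax":0,"ay":0,"az":0,"grip":0.2}]'
python3 -c "
from h import *
wheel(LA,-26,.0145)"
```

```text
3 3.0235940876409213
4 3.056881550720078
1 1.5174759387123156
2 1.5503020332243773
3 1.561082530176376
clock: 18.33
position: [0.5502, 0.1984, 0.0818]
ee_rot: [0.005, 0.975, -0.02, 0.223]
contact_force: [0.2, 0.5, -0.3]
width: 0.0509
gripper_force: 0.0
clock: 18.5
position: [0.5487, 0.1984, 0.0829]
ee_rot: [0.005, 0.975, -0.02, 0.223]
contact_force: [-0.0, 0.1, 0.1]
width: 0.0513
gripper_force: 0.0
clk 18.5 pos [0.5487 0.1984 0.0829] d [-0.01  -0.001  0.004] a [ 0.001  0.003 -0.001] F [-0.   0.1  0.1] w 0.0513 g 0.0
```

```bash
python3 -m jog '[{"dx":-0.008,"dy":0,"dz":0.003,"ax":0,"ay":0,"az":0,"grip":0.2},{"dx":-0.008,"dy":0,"dz":0.003,"ax":0,"ay":0,"az":0,"grip":-1},{"dx":-0.008,"dy":0,"dz":0.003,"ax":0,"ay":0,"az":0,"grip":-1},{"dx":-0.008,"dy":0,"dz":0.003,"ax":0,"ay":0,"az":0,"grip":-1},{"dx":-0.008,"dy":0,"dz":0.003,"ax":0,"ay":0,"az":0,"grip":-1}]' 40
python3 -m jog '[{"dx":0,"dy":0,"dz":0,"ax":0,"ay":0,"az":0,"grip":-1},{"dx":0,"dy":0,"dz":0,"ax":0,"ay":0,"az":0,"grip":-1}]'
python3 -m jog '[{"dx":0.006,"dy":0,"dz":0,"ax":0,"ay":-0.06,"az":0,"grip":-1},{"dx":0.011,"dy":0,"dz":0.001,"ax":0,"ay":-0.12,"az":0,"grip":-1},{"dx":0.016,"dy":0,"dz":0.002,"ax":0,"ay":-0.18,"az":0,"grip":-1},{"dx":0.021,"dy":0,"dz":0.004,"ax":0,"ay":-0.24,"az":0,"grip":-1},{"dx":0.026,"dy":0,"dz":0.006,"ax":0,"ay":-0.29,"az":0,"grip":-1}]'
python3 -c "
from h import *
wheel(LA,24.6,.0145)"
```

```text
clock: 18.92
position: [0.5455, 0.198, 0.0822]
ee_rot: [0.006, 0.975, -0.02, 0.223]
contact_force: [-2.8, -3.8, 5.5]
width: 0.0194
gripper_force: 40.4
clock: 19.08
position: [0.5455, 0.1979, 0.0822]
ee_rot: [0.006, 0.975, -0.02, 0.223]
contact_force: [-2.6, -4.1, 5.8]
width: 0.0194
gripper_force: 40.5
clock: 19.5
position: [0.5507, 0.1978, 0.0846]
ee_rot: [0.001, 1.0, -0.02, -0.006]
contact_force: [-4.6, -2.3, 4.2]
width: 0.0191
gripper_force: 43.3
clk 19.5 pos [0.5507 0.1978 0.0846] d [ 0.034 -0.003  0.013] a [ 0.001 -0.265 -0.   ] F [-4.6 -2.3  4.2] w 0.0191 g 43.3
```

```bash
python3 -m jog '[{"dx":0.006,"dy":0,"dz":0.001,"ax":0,"ay":-0.06,"az":0,"grip":-1},{"dx":0.012,"dy":0,"dz":0.002,"ax":0,"ay":-0.12,"az":0,"grip":-1},{"dx":0.018,"dy":0,"dz":0.004,"ax":0,"ay":-0.18,"az":0,"grip":-1},{"dx":0.024,"dy":0,"dz":0.007,"ax":0,"ay":-0.23,"az":0,"grip":-1},{"dx":0.029,"dy":0,"dz":0.01,"ax":0,"ay":-0.268,"az":0,"grip":-1}]'
python3 -m jog '[{"dx":0,"dy":0,"dz":0,"ax":0,"ay":0,"az":0,"grip":-1},{"dx":0,"dy":0,"dz":0,"ax":0,"ay":0,"az":0,"grip":-1},{"dx":0,"dy":0,"dz":0,"ax":0,"ay":0,"az":0,"grip":-1}]'
python3 -c "
from h import *
wheel(LA,24.6,.0145)"
python3 -m jog '[{"dx":0,"dy":0,"dz":0,"ax":0,"ay":0,"az":0,"grip":0.2},{"dx":0,"dy":0,"dz":0,"ax":0,"ay":0,"az":0,"grip":0.2},{"dx":0,"dy":0,"dz":0,"ax":0,"ay":0,"az":0,"grip":0.2},{"dx":0,"dy":0,"dz":-0.12,"ax":0,"ay":0,"az":0,"grip":0.2},{"dx":0,"dy":0,"dz":-0.24,"ax":0,"ay":0,"az":0,"grip":0.2}]'
python3 -m jog '[{"dx":0,"dy":0,"dz":-0.12,"ax":0,"ay":0.0,"az":0,"grip":0.2},{"dx":-0.15,"dy":0,"dz":-0.15,"ax":0,"ay":0.07,"az":0,"grip":0.2},{"dx":-0.3,"dy":0,"dz":-0.15,"ax":0,"ay":0.14,"az":0,"grip":0.2},{"dx":-0.45,"dy":0,"dz":-0.1,"ax":0,"ay":0.21,"az":0,"grip":0.2},{"dx":-0.5,"dy":0,"dz":-0.05,"ax":0,"ay":0.28,"az":0,"grip":0.2}]'
```

```text
clock: 19.92
position: [0.558, 0.1974, 0.0843]
ee_rot: [-0.004, 0.976, -0.02, -0.216]
contact_force: [-3.3, -1.7, 18.6]
width: 0.0189
gripper_force: 44.7
clock: 20.17
position: [0.5591, 0.1974, 0.0835]
ee_rot: [-0.003, 0.977, -0.02, -0.212]
contact_force: [-0.7, -3.1, 15.1]
width: 0.0191
gripper_force: 44.9
clk 20.17 pos [0.5591 0.1974 0.0835] d [ 0.005 -0.004  0.008] a [ 0.001 -0.001 -0.001] F [-0.7 -3.1 15.1] w 0.0191 g 44.9
clock: 20.58
position: [0.5826, 0.197, 0.1335]
ee_rot: [-0.003, 0.976, -0.02, -0.215]
contact_force: [2.4, 0.1, -0.4]
width: 0.0509
gripper_force: 0.0
clock: 21.0
position: [0.4734, 0.2021, 0.1994]
ee_rot: [-0.0, 1.0, -0.02, 0.009]
contact_force: [-0.0, -0.3, -1.0]
width: 0.0513
gripper_force: 0.0
```

```bash
python3 -m jog '[{"dx":-0.12,"dy":0.1,"dz":0,"ax":0,"ay":0,"az":0,"grip":0.2},{"dx":-0.24,"dy":0.2,"dz":0,"ax":0,"ay":0,"az":0,"grip":0.2},{"dx":-0.36,"dy":0.3,"dz":0,"ax":0,"ay":0,"az":0,"grip":0.2},{"dx":-0.4,"dy":0.3,"dz":0,"ax":0,"ay":0,"az":0,"grip":0.2},{"dx":-0.4,"dy":0.3,"dz":0,"ax":0,"ay":0,"az":0,"grip":0.2}]'
python3 -m jog '[{"dx":0,"dy":0,"dz":0,"ax":0,"ay":0,"az":0,"grip":0.2},{"dx":0,"dy":0,"dz":0,"ax":0,"ay":0,"az":0,"grip":0.2},{"dx":0,"dy":0,"dz":0,"ax":0,"ay":0,"az":0,"grip":0.2}]'
python3 - <<'E'
from h import *
grab('top','top7');grab('scene','scene7')
b=cv2.imread('pics/top7.png');a=cv2.imread('pics/scene7.png')
m=np.zeros((600,800,3),np.uint8)
m[:300,:400]=cv2.resize(b[192:252,160:240],(400,300),interpolation=cv2.INTER_CUBIC)
m[:300,400:]=cv2.resize(a[215:275,240:320],(400,300),interpolation=cv2.INTER_CUBIC)
m[300:,:400]=cv2.resize(b[100:250,140:340],(400,300));m[300:,400:]=cv2.resize(a[80:230,170:370],(400,300))
cv2.imwrite('pics/crop6.png',m)
E
```

```text
clock: 21.42
position: [0.3695, 0.1302, 0.1966]
ee_rot: [0.001, 1.0, -0.021, 0.006]
contact_force: [-0.2, 0.0, 0.3]
width: 0.0518
gripper_force: 0.0
clock: 21.67
position: [0.3746, 0.1312, 0.1968]
ee_rot: [0.001, 1.0, -0.02, 0.007]
contact_force: [-0.2, -0.1, -0.6]
width: 0.0514
gripper_force: 0.0
```

View pics/crop6.png

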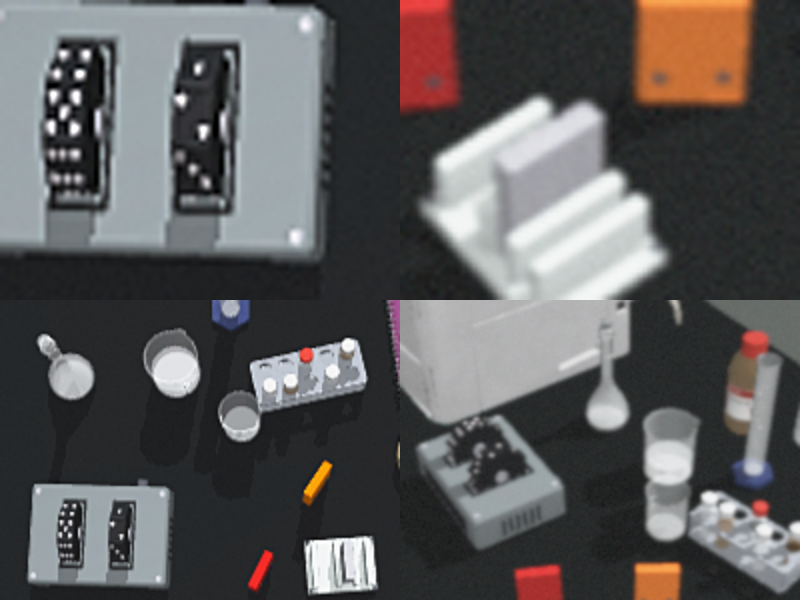

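Crop6: the left wheel has 5 dots centred at (63,112), the right wheel has 2 dots centred at (192,116), the plate is in the middle slot at (550,155), and the glassware is upright.

```bash
python3 - <<'E'
from h import *
t=load('top7');s=load('scene7');g=lambda p:((p[0]+.5)/5-.5+160,(p[1]+.5)/5-.5+192)
for A,k,p in[(LA,4,(73,65)),(LA,5,(63,112)),(LA,6,(65,168)),(RA,1,(198,68)),(RA,2,(192,116)),(RA,3,(192,169))]: print(k,wang(t,g(p),k,A)[0])
for a,b,z in [(-.025,.006,.08),(-.025,-.006,.08),(.025,-.006,.08),(.025,.006,.08)]:
    c=s['world_to_cam']@np.r_[.512+a-.06*b,-.1545+b+.06*a,z,1];u=s['mtx']@c[:3];print((u[:2]/u[2]-[240,215]+.5)*5+[400,0])
E
```

```text
4 3.8773570012366383
5 3.9140386096726014
6 3.8726457909003895
1 1.5226863159599886
2 1.546974715468104
3 1.556504189888519
[490.2730423  158.68576928]
[507.27799315 176.42195661]
[600.74682241 118.51440479]
[583.46974143 101.58737139]
```

```bash
python3 -c "
from rig import manip
print(manip.sign_off())"
```

```text
the job is handed in; nothing more can be done
None
```

The job is handed in at about 22 s of the 72 s allowed. By the camera, the plate is fully down in the middle slot, the wheels read 5 (about 3.90 rad) and 2 (about 1.55 rad), the glassware is upright and the arm is clear; the sign-off gave no verdict.

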